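Push a plate home in a drilling jig and swing the hold-down over it

ROBOT

A 6-joint arm with a two-finger parallel gripper is mounted at the origin on the work surface. World frame = base frame: x ahead of the robot, y to its left, z up, the work surface at z = 0. Lengths are in m, angles in degrees, forces in N, time in s.
With the tool pointing down it reaches from about 0.35 to 0.875 m from the base axis. Payload 4.2 kg.
Tool frame: the origin (TCP) lies midway between the tips of the shut fingers; the grasp point (between the pads) lies 19 mm behind it; z points along the fingers, y is the line along which they close (so a half turn about z gives the same grasp; the last joint's range is limited). The gripper opens to 87 mm and grips with 3 to 60 N. Pads are 19 mm wide; open, the fingers measure 117 mm over their backs; the gripper's body (75 mm by 190 mm) begins 51 mm behind the grasp point.
Start: joints at [-58.522, 22.042, 0.453, 0, -68.411, -14.817], TCP at [0.179, -0.599, 0.196] pointing down, gripper open.
Joint ranges: [-179.83, 179.83], [-69.29, 118.12], [-61.27, 80.66], [-181.25, 117.63], [-171.15, -9.14], [-177.46, 177.46]. Speed limits (degrees/s): [159.86, 159.86, 180, 180, 180, 180].

INTERFACE

Orientations are given as a 3x3 rotation matrix whose columns are the frame's x, y, z axes.
In Python, from station import sense, capture, finish_job, silhouettes, landmark_of gives the robot as it stands.
- The arm moves only by the tool step_arm, never from a script. Its arguments are lists of equal length, an entry for each row: "linear": the shift along the tool's x, y, z in mm, a list of three; "delta_rot": the turn, a rotation vector about the tool's x, y, z in rad, a list of three; "grip": the finger opening in mm, from 0 to 87. A call has 1 to 10 rows; each row shifts and turns the commanded pose from where the row before left it, along the tool's axes as they then stand; what a row does not reach is not made up. A row lasts 1/8 s, in which the tool goes at most 62.5 mm and 10.7 degrees, less where a joint would pass 70% of its speed; a pose out of reach is approached as far as the arm can. A call with a gripper value outside its range is refused whole. The fingers move at their own pace and stop on an object; the grip force is fixed at half the most. Time passes only in rows, so rows that do not move let the fingers close. It gives the time, the measured TCP pose, the force, the opening and the grip force at its end, in the units of the state.
- sense(): the state, without advancing time (a new reading comes with each control period).
- capture(name): name is "scene" or "side" or "wrist"; returns a dict with "img" (420x560x3 uint8, red, green, blue), "fx", "fy", "cx", "cy" (pixels), "k1" (the pictures are not rectified: a ray, as slopes to the right and down, at radius r is drawn at 1 + k1 r^2 times it, then the intrinsics apply), "world_to_cam" (4x4, takes a point from world to camera coordinates); the wrist camera has in their place "mount" (4x4, takes a point from camera to tool coordinates, whose origin is the TCP and whose axes are the flange's). Camera axes: x right, y up, looking along -z (the intrinsics and any distortion apply to the point x, -y, -z); pixel columns grow to the right and rows downward; lengths in m; the calibration is good to about 2 mm. A picture is of the moment at which its call begins: read the wrist's pose just before it. There is no depth.
- finish_job(): hands the job in; it is judged then, once.
Trained networks look in the newest picture that a camera, given by its name, has taken for a name from the list of things; names that differ only in an ending like _2 or _b are one class to them, and where a whole thing is asked for, a point or a joint stands for the part that bears it (a point fixed in the world has none). Each returns a list of dicts, best first, with "score" (0 to 1); they miss things now and then, are a little off and sometimes report something else, mostly with a low value. They report only what shows in the picture. A call takes as long as a camera call. They do not tell look-alikes from the thing itself.
- silhouettes(camera, label): "mask" (420x560 bool, what is visible of it) and "point" ([column, row] in pixels, amid what is visible of it).
- landmark_of(camera, label): "point" ([column, row] in pixels: a listed point, or the origin of a listed thing).
The state is a dict: "time_s": time; "joints": joint angles; "joint_velocities": joint speeds; "effort": joint torques, N m; "tcp_pos": TCP position; "ee_rot": TCP orientation; "wrist_force": force on the tool from outside, world axes, zero at the start; "moment": the same for the moment, N m; "gripper_width": opening from 0.0 (shut) to 1.0 (fully open); "gripper_force": force on a finger pad.
Only numpy, scipy, OpenCV 4.12 (cv2) and the standard library are available. Lean on these libraries where they do the work, as an engineer would, in place of code of your own. Each camera call takes 0.05 s, during which the arm holds its last target. There are 200 camera calls.

TASK

On the plywood drilling jig, push the flat aluminium plate along the board until its long edge lies flush against the fence and its end is right up against the end stop. Once it is seated, push the hold-down arm round by its upright peg, as far as it will go, so that it lies across the plate. Only push: do not lift or tip the plate, and leave the cup, tools and other things around the jig where they are.

Things in the scene. Friction and masses are not known exactly. Their poses are not given: they have to be found in the camera images.
- jig: fixed jig: plywood board with its underside on the table, top 12 mm up, a steel fence bar along its far side. Origin at table height; x towards the fence, y along it towards the end stop. Board x -160 to 140, y -240 to 240 mm; fence x 105 to 130, full length, top 37 mm above the table. Push against the fence face at x = 105 mm
- stop: fixed end stop: steel block 90 (x) x 40 (y) x 20 (z) mm on the board beside the fence, axes parallel to the jig's. Origin: centre of its underside, on the board top. Push against its -y face, at y = -20 mm. The hold-down arm turns on a vertical pivot over its centre
- plate: loose aluminium plate 95 (x) x 150 (y) x 16 (z) mm, about 0.6 kg, flat on the board, two scribed crosses on top; too wide to grasp. Origin: centre of its underside; y along its long edges. +x long edge goes to the fence, +y end to the stop: home, its centre is at jig x = 57.5 mm and y = -95 mm from the stop's origin
- holddown (a joint): angle (rad) of the flat steel hold-down arm, 20 mm wide, reaching 102 mm from the pivot, underside 4.5 mm above the plate, top 48.5 mm above the table. At 0 it points 155 deg counter-clockwise (from above) from jig x; growing turns it counter-clockwise to a hard end at 2.007, pointing along jig -y across the plate. Stays where left; 1 N at the peg moves it
- holddown_peg (a point): top of the black upright peg (14 mm diameter) at the arm's outer end, 88 mm from the pivot axis; the peg rises from 48.5 to 78.5 mm above the table. To close, push the side of the peg that trails in a counter-clockwise turn
- cup: bystander: white paper cup, 70 mm wide, 75 mm high, on the table on the robot's side of the board. Origin: centre of its underside
- block: bystander: steel parallel block, 60 x 25 x 22 mm, on the jig board near its corner at the robot side and +y end. Origin: centre of its underside
- jar: bystander: small jar, 56 mm wide, 60 mm high, on the table beyond the fence. Origin: centre of its underside
- driver: bystander: screwdriver lying on the table beside the board's -y end, roughly along jig x. Origin: on the table, under the tool
- wrench: bystander: wrench lying on the table beside the board's +y end, roughly along jig x. Origin: on the table, under the tool
- tape: bystander: tape measure case, 60 x 35 x 55 mm, standing on the table beyond the fence. Origin: centre of its underside
Mind the look-alikes: they are no part of the job. What is meant by the plate is not yellow, and is the larger of those in its own colour.

How it is judged:
By the outcome, as a careful person would: the job done as asked, in the order asked, and still so for the second after the job is handed in, with the robot touching nothing.
It also fails if it takes over 64 s, if anything falls off the work surface, if the arm or the gripper's body presses on something with over 40 N, if the wrist force passes 120 N, or if a joint passes its speed limit or range.

## Working session

There is one attempt and no reset: what is moved stays moved. The work goes in short steps, Python scripts to look and compute and a tool call to move; the robot and the scene stay as the last step left them, time stands still between calls to the robot, and variables do not carry over. Pictures are saved under pics/ and viewed, at most 10 in all, crops included, and the job is handed in when it is done.

Besides the shell and the picture viewer there is one more tool, called after "Request:" by a JSON object that holds its "name" and its "arguments", one argument or row to a line. step_arm: Moves the arm, as the interface text tells. Its arguments: {"type":"object","properties":{"linear":{"type":"array"},"delta_rot":{"type":"array"},"grip":{"type":"array"}},"required":["linear","delta_rot","grip"]}

```bash
mkdir -p pics
cat > h.py <<'E'
import numpy as np, cv2
from station import *
def ray(c,px):
    K=np.array([[c['fx'],0,c['cx']],[0,c['fy'],c['cy']],[0,0,1.]])
    u=cv2.undistortPoints(np.array([[px]],float),K,np.array([c['k1'],0,0,0.]))[0,0]
    if 'world_to_cam' in c: M=np.linalg.inv(c['world_to_cam'])
    else: M=c['T']
    d=M[:3,:3]@np.array([u[0],-u[1],-1]); return M[:3,3],d
def atz(c,px,z):
    o,d=ray(c,px); return o+d*(z-o[2])/d[2]
def cap(n):
    s=sense(); c=capture(n)
    if n=='wrist':
        T=np.eye(4);T[:3,:3]=s['ee_rot'];T[:3,3]=s['tcp_pos'];c['T']=T@c['mount']
    return c
def save(c,f): cv2.imwrite('pics/'+f,c['img'][:,:,::-1])
E
python3 - <<'E'
from h import *
import pickle
s=sense();print(s['tcp_pos'],s['ee_rot'],s['time_s'])
ims=[]
for n in ['scene','side']:
    c=cap(n);pickle.dump(c,open(n+'.pkl','wb'));save(c,n+'0.png')
    for l,z in dict(jig=0,stop=.012,plate=.012,holddown_peg=.0785,cup=0,block=.012,jar=0,driver=0,wrench=0,tape=0).items():
        for r in landmark_of(n,l)[:3]: print(n,l,round(r['score'],2),np.round(r['point']),np.round(atz(c,r['point'],z),3))
E
```

```text
[ 0.17902894 -0.59812341  0.19525987] [[-9.58070157e-01 -2.86532782e-01 -7.34708516e-04]
 [-2.86533702e-01  9.58067937e-01  2.06516850e-03]
 [ 1.12162198e-04  2.18909506e-03 -9.99997598e-01]] 0.0
scene jig 0.79 [294. 237.] [0.591 0.03  0.   ]
scene stop 0.67 [346. 262.] [0.665 0.198 0.012]
scene plate 0.92 [233. 168.] [ 0.344 -0.212  0.012]
scene plate 0.88 [268. 229.] [ 0.579 -0.055  0.012]
scene plate 0.61 [183. 138.] [ 0.224 -0.423  0.012]
scene holddown_peg 0.61 [358. 229.] [0.585 0.225 0.079]
scene holddown_peg 0.51 [268. 224.] [ 0.602 -0.052  0.079]
scene cup 0.71 [366. 194.] [0.388 0.255 0.   ]
scene block 0.72 [343. 212.] [0.481 0.181 0.012]
scene jar 0.65 [267. 283.] [ 0.762 -0.035  0.   ]
scene driver 0.71 [205. 220.] [ 0.563 -0.269  0.   ]
scene driver 0.43 [317. 300.] [0.798 0.119 0.   ]
scene wrench 0.81 [405. 265.] [0.647 0.381 0.   ]
scene tape 0.77 [313. 301.] [0.802 0.109 0.   ]
side jig 0.89 [241. 236.] [0.595 0.031 0.   ]
side jig 0.4 [226. 282.] [0.505 0.173 0.   ]
side stop 0.68 [174. 256.] [0.666 0.206 0.012]
side plate 0.83 [432. 213.] [ 0.226 -0.388  0.012]
side plate 0.82 [268. 220.] [ 0.574 -0.059  0.012]
side plate 0.58 [374. 230.] [ 0.319 -0.218  0.012]
side holddown_peg 0.74 [186. 258.] [0.579 0.226 0.079]
side cup 0.56 [230. 323.] [0.41  0.253 0.   ]
side cup 0.39 [225. 282.] [0.506 0.176 0.   ]
side block 0.53 [230. 285.] [0.484 0.181 0.012]
side jar 0.61 [220. 200.] [ 0.757 -0.044  0.   ]
side driver 0.81 [316. 184.] [ 0.582 -0.296  0.   ]
side wrench 0.81 [126. 302.] [0.642 0.375 0.   ]
side wrench 0.44 [230. 282.] [0.499 0.168 0.   ]
side tape 0.7 [168. 221.] [0.805 0.119 0.   ]
```

View pics/scene0.png

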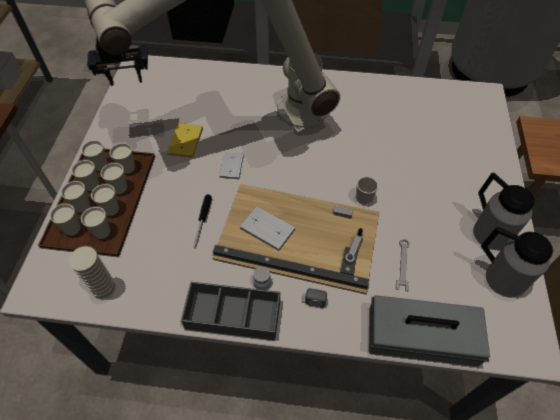

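View pics/side0.png

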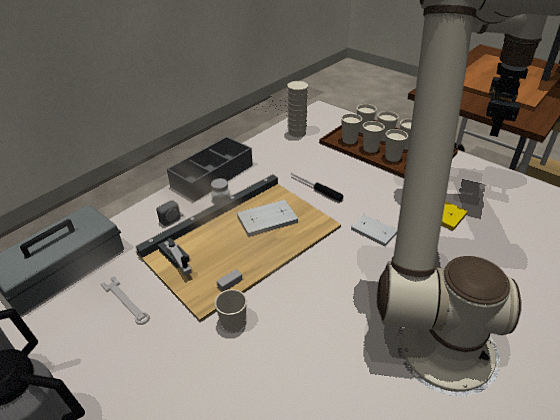

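The scene shows the candidate plates at yellow (185,140), small silver (232,164) and large silver on the board (268,229). The large silver one fits: it isn't yellow and is the larger of its colour. I'll confirm it in a crop and fit the jig and plate from their masks.

Run:
```python
from h import *
cs={}
for n in ['scene','side']:
    c=cap(n);cs[n]=c
    for l,z in [('jig',.012),('plate',.028)]:
        for r in silhouettes(n,l)[:3]:
            m=r['mask'].astype(np.uint8)
            k=max(cv2.findContours(m,0,2)[0],key=cv2.contourArea)[:,0]
            P=np.array([atz(c,p,z)[:2] for p in k],np.float32)
            print(n,l,round(r['score'],2),np.round(r['point']),cv2.minAreaRect(P*1000))
c=cs['scene']
im=cv2.resize(c['img'][120:300,160:400],None,fx=3.3,fy=3.3,interpolation=cv2.INTER_CUBIC)
cv2.imwrite('pics/crop0.png',im[:,:,::-1])
print(capture('wrist')['mount'])
```

```text
scene jig 0.87 [303. 243.] ((586.2215576171875, 39.893646240234375), (485.8001403808594, 305.6335754394531), 83.08879852294922)
scene plate 0.72 [182. 141.] ((245.22528076171875, -410.0339660644531), (159.2242431640625, 97.16289520263672), 0.3889419436454773)
scene plate 0.66 [233. 165.] ((342.3225402832031, -217.74191284179688), (115.8829116821289, 73.45333099365234), 2.224385976791382)
scene plate 0.6 [267. 227.] ((583.7908935546875, -59.269676208496094), (154.61407470703125, 101.53413391113281), 64.70094299316406)
side jig 0.94 [230. 244.] ((587.2510986328125, 32.240203857421875), (504.45294189453125, 325.8284606933594), 82.84837341308594)
side plate 0.82 [451. 216.] ((172.02850341796875, -392.4824523925781), (69.54920196533203, 113.41263580322266), 6.301865100860596)
side plate 0.81 [374. 228.] ((313.11810302734375, -205.16207885742188), (109.73269653320312, 81.48774719238281), 0.567938506603241)
side plate 0.72 [268. 217.] ((570.091796875, -52.30998229980469), (155.60377502441406, 113.6268310546875), 63.224124908447266)
[[ 8.00581509e-04  9.67483928e-01  2.52931231e-01  6.89719213e-02]
 [ 9.99999455e-01 -9.44153905e-04  4.46258285e-04  6.43044450e-04]
 [ 6.70553728e-04  2.52930736e-01 -9.67484157e-01 -1.87639507e-01]
 [ 0.00000000e+00  0.00000000e+00  0.00000000e+00  1.00000000e+00]]
```

View pics/crop0.png

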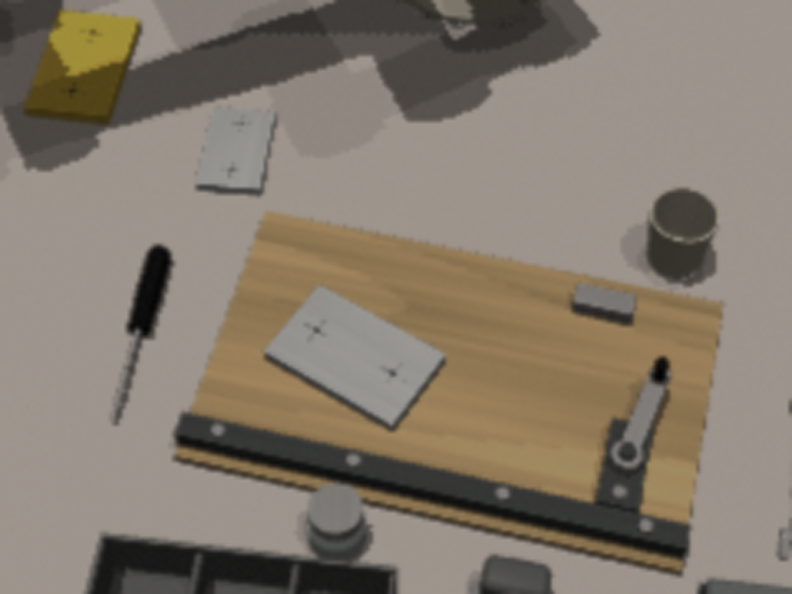

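Confirmed: the silver plate on the board (crop about 355,355) measures about 150x95 mm, and the small silver one only 115x73. The jig yaw is about -7°, and the plate leans about 19° clockwise of the jig. Next I'll align the tool with the jig and move over the board for a wrist view.

Request:
{"name": "step_arm", "arguments": {
  "linear": [
    [0,0,0],
    [0,0,0],
    [0,0,0],
    [-17,45,-8],
    [-17,45,-8],
    [-17,45,-8],
    [-17,45,-8],
    [-17,45,-8],
    [-17,45,-8],
    [-17,45,-8]
  ],
  "delta_rot": [
    [0,0,0.138],
    [0,0,0.138],
    [0,0,0.138],
    [0,0,0],
    [0,0,0],
    [0,0,0],
    [0,0,0],
    [0,0,0],
    [0,0,0],
    [0,0,0]
  ],
  "grip": [87,87,87,87,87,87,87,87,87,87]
}}

```text
time_s: 2.7
tcp_pos: [0.3366, -0.2994, 0.2529]
ee_rot: [[-0.992, 0.123, 0.001], [0.123, 0.992, -0.0], [-0.001, -0.0, -1.0]]
wrist_force: [0.6, 0.6, 0.3]
gripper_width: 1.001
gripper_force: 0.0
```

Request:
{"name": "step_arm", "arguments": {
  "linear": [
    [-17,45,-8],
    [-17,45,-8],
    [-17,45,-8],
    [-17,45,-8],
    [-17,45,-8],
    [-17,45,-8],
    [-17,45,-8],
    [0,0,0]
  ],
  "delta_rot": [
    [0,0,0],
    [0,0,0],
    [0,0,0],
    [0,0,0],
    [0,0,0],
    [0,0,0],
    [0,0,0],
    [0,0,0]
  ],
  "grip": [87,87,87,87,87,87,87,87]
}}

```text
time_s: 3.7
tcp_pos: [0.4941, -0.0004, 0.3084]
ee_rot: [[-0.993, 0.119, 0.001], [0.119, 0.993, 0.0], [-0.001, 0.0, -1.0]]
wrist_force: [-0.7, -0.0, -1.0]
gripper_width: 0.994
gripper_force: 0.0
```

Run:
```python
from h import *
import pickle
c=cap('wrist');save(c,'w1.png');pickle.dump(c,open('w1.pkl','wb'));print(sense()['tcp_pos'],sense()['ee_rot'][:,0])
for l,z in dict(jig=0,stop=.012,plate=.012,holddown_peg=.0785,block=.012).items():
    for r in landmark_of('wrist',l)[:2]: print(l,round(r['score'],2),np.round(r['point']),np.round(atz(c,r['point'],z),3))
for l,z in [('stop',.032),('plate',.028)]:
    for r in silhouettes('wrist',l)[:1]:
        k=max(cv2.findContours(r['mask'].astype(np.uint8),0,2)[0],key=cv2.contourArea)[:,0]
        P=np.array([atz(c,p,z)[:2] for p in k],np.float32);print(l,cv2.minAreaRect(P*1000))
```

```text
[ 0.49313035 -0.00165946  0.30817288] [-9.92699593e-01  1.20612146e-01  4.77510646e-04]
jig 0.68 [308. 226.] [0.591 0.037 0.   ]
stop 0.78 [412. 257.] [0.663 0.203 0.012]
plate 0.69 [114.  75.] [ 0.326 -0.22   0.012]
plate 0.64 [248. 226.] [ 0.576 -0.061  0.012]
holddown_peg 0.6 [451. 226.] [0.589 0.231 0.079]
block 0.67 [395. 153.] [0.486 0.179 0.012]
stop ((617.30224609375, 215.57386779785156), (58.18970489501953, 100.507568359375), 59.04597091674805)
plate ((328.25262451171875, -214.2005615234375), (106.19100952148438, 71.86067962646484), 1.1038570404052734)
```

View pics/w1.png

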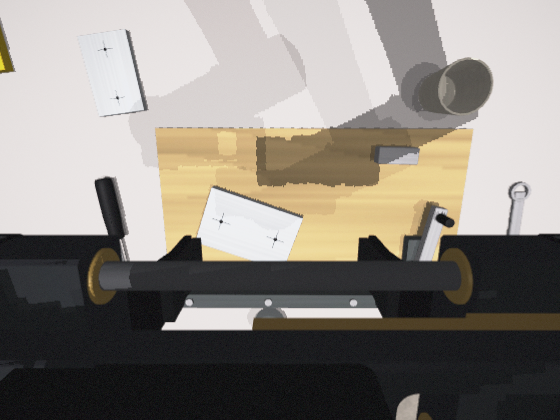

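The wrist view shows the board's near edge at row 128 (columns 156–472), fence screws on row 302, plate corners at (214,186), (302,215) and about (196,240), and the peg at (446,219). I'll work out the exact yaw and positions.

Run:
```python
from h import *
import pickle
c=pickle.load(open('w1.pkl','rb'))
g=lambda p,z:np.round(atz(c,p,z)[:2],4)
a,b=g((156,128),.012),g((472,128),.012);e,f=g((189,302),.037),g((353,302),.037)
A=lambda a,b:np.degrees(np.arctan2(*(b-a)[::-1]))
print(a,b,A(a,b),np.linalg.norm(b-a));print(e,f,A(e,f))
g2=cv2.cvtColor(c['img'],cv2.COLOR_RGB2GRAY)
# near edge line via gradient
pts=[]
for u in list(range(165,250,5))+list(range(385,465,5)):
    col=c['img'][110:145,u].astype(int); s=col[:,0]-col[:,2]; d=np.diff(s); v=110+np.argmax(d)+1
    pts.append(atz(c,(u,v),.012)[:2])
vx=cv2.fitLine(np.array(pts,np.float32),cv2.DIST_HUBER,0,1e-4,1e-4).ravel();print('edge',vx,np.degrees(np.arctan(vx[1]/vx[0])))
yaw=np.arctan2(*(b-a)[::-1])-np.pi/2
R=np.array([[np.cos(yaw),-np.sin(yaw)],[np.sin(yaw),np.cos(yaw)]])
O=(a+b)/2+R@[.16,0];print('O',O,np.degrees(yaw))
for n,p,z in [('p1',(214,186),.028),('p2',(302,215),.028),('p3',(196,240),.028),('peg',(446,219),.0785),('blk',(397,154),.034),('stop',(412,257),.012),('cross1',(221,221),.028),('cross2',(275,240),.028),('screw',(268,302),.037)]:
    print(n,g(p,z),np.round(R.T@(g(p,z)-O),4))
```

```text
[ 0.4063 -0.1762] [0.4626 0.2949] 83.18504379548746 0.4744522104490609
[ 0.6868 -0.1733] [0.7189 0.0955] 83.19000881756982
edge [0.12281489 0.9924296  0.43948254 0.09442801] 82.94541
O [0.59331953 0.04036389] -6.814956204512542
p1 [ 0.5013 -0.1012] [-0.0746 -0.1515]
p2 [0.5629 0.0273] [-0.0287 -0.0166]
p3 [ 0.5841 -0.1446] [ 0.0128 -0.1848]
peg [0.5776 0.2241] [-0.0374  0.1806]
blk [0.4851 0.1744] [-0.1234  0.1202]
stop [0.662  0.2032] [0.0489 0.1698]
cross1 [ 0.5575 -0.0999] [-0.0189 -0.1435]
cross2 [ 0.599  -0.0196] [ 0.0128 -0.0589]
screw [ 0.7023 -0.0439] [ 0.1182 -0.0707]
```

Request:
{"name": "step_arm", "arguments": {
  "linear": [
    [12,-45,0],
    [0,0,50],
    [0,0,55],
    [0,0,55],
    [0,0,55],
    [0,0,45],
    [0,0,28],
    [0,0,0]
  ],
  "delta_rot": [
    [0,0,0],
    [0,0,0],
    [0,0,0],
    [0,0,0],
    [0,0,0],
    [0,0,0],
    [0,0,0],
    [0,0,0]
  ],
  "grip": [87,87,87,87,87,87,87,87]
}}

```text
time_s: 5.1
tcp_pos: [0.4737, -0.0467, 0.0187]
ee_rot: [[-0.992, 0.124, -0.005], [0.124, 0.992, -0.001], [0.005, -0.002, -1.0]]
wrist_force: [-0.2, 0.4, 0.4]
gripper_width: 1.004
gripper_force: 0.0
```

Request:
{"name": "step_arm", "arguments": {
  "linear": [
    [-8,0,0],
    [-8,0,0],
    [-8,0,0],
    [-8,0,0],
    [-8,0,0],
    [-8,0,0],
    [-8,0,0],
    [-8,0,0],
    [-8,0,0],
    [-8,0,0]
  ],
  "delta_rot": [
    [0,0,0],
    [0,0,0],
    [0,0,0],
    [0,0,0],
    [0,0,0],
    [0,0,0],
    [0,0,0],
    [0,0,0],
    [0,0,0],
    [0,0,0]
  ],
  "grip": [87,87,87,87,87,87,87,87,87,87]
}}

```text
time_s: 6.35
tcp_pos: [0.5553, -0.0559, 0.0203]
ee_rot: [[-0.992, 0.123, -0.0], [0.123, 0.992, -0.0], [0.0, -0.0, -1.0]]
wrist_force: [-0.4, -0.4, -0.8]
gripper_width: 1.003
gripper_force: 0.0
```

```bash
cat >> h.py <<'E'
O=np.array([.592,.037]);yw=np.radians(-7);R2=np.array([[np.cos(yw),-np.sin(yw)],[np.sin(yw),np.cos(yw)]])
def jig(p): return np.round(1000*(R2.T@(np.asarray(p)[:2]-O)),1)
E
python3 - <<'E'
from h import *
s=sense();print(jig(s['tcp_pos']),s['tcp_pos'][2],s['wrist_force'])
c=cap('scene')
im=cv2.resize(c['img'][170:300,200:400],None,fx=4,fy=4,interpolation=cv2.INTER_CUBIC)
cv2.imwrite('pics/s2.png',im[:,:,::-1])
E
```

```text
[-25.1 -96.6] 0.02031072327686865 [-0.38215374 -0.4237855  -0.77909414]
```

View pics/s2.png

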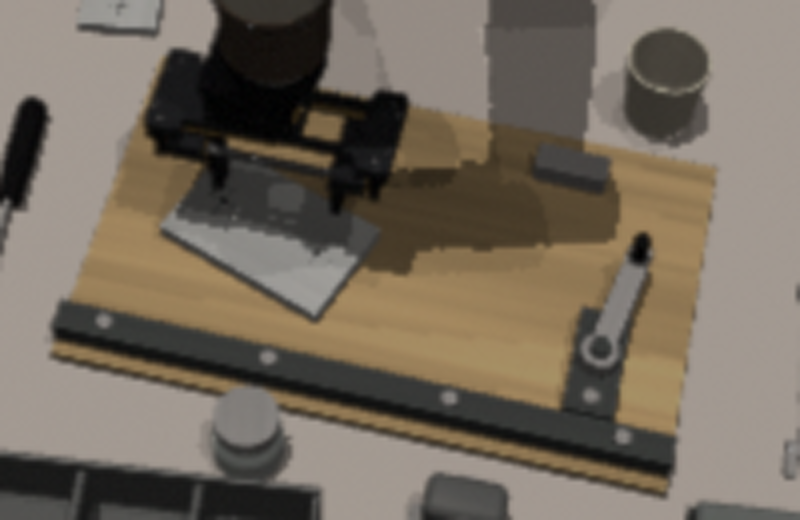

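The plate hasn't moved: its corners are still at crop (162,230), (318,318) and (380,232). The fingers at (222,205) and (335,210) slid above it, so the open fingertips sit higher than the shut-finger TCP. I'll retreat, go lower and push again.

Request:
{"name": "step_arm", "arguments": {
  "linear": [
    [28,0,0],
    [28,0,0],
    [28,0,0],
    [0,0,7],
    [0,0,7],
    [0,0,0]
  ],
  "delta_rot": [
    [0,0,0],
    [0,0,0],
    [0,0,0],
    [0,0,0],
    [0,0,0],
    [0,0,0]
  ],
  "grip": [87,87,87,87,87,87]
}}

```text
time_s: 7.15
tcp_pos: [0.4718, -0.0455, 0.0057]
ee_rot: [[-0.992, 0.123, -0.001], [0.123, 0.992, -0.0], [0.001, -0.0, -1.0]]
wrist_force: [0.3, 0.5, 0.5]
gripper_width: 0.998
gripper_force: 0.0
```

Request:
{"name": "step_arm", "arguments": {
  "linear": [
    [-8,0,0],
    [-8,0,0],
    [-8,0,0],
    [-8,0,0],
    [-8,0,0],
    [-8,0,0]
  ],
  "delta_rot": [
    [0,0,0],
    [0,0,0],
    [0,0,0],
    [0,0,0],
    [0,0,0],
    [0,0,0]
  ],
  "grip": [87,87,87,87,87,87]
}}

```text
time_s: 7.9
tcp_pos: [0.5196, -0.0514, 0.0063]
ee_rot: [[-0.992, 0.123, 0.0], [0.123, 0.992, 0.0], [-0.0, 0.0, -1.0]]
wrist_force: [-0.1, 0.4, 0.5]
gripper_width: 1.004
gripper_force: 0.0
```

Run:
```python
from h import *
s=sense();print(jig(s['tcp_pos']),s['tcp_pos'][2],s['wrist_force'],s['gripper_width'])
c=cap('side');
for n in ['side']:
  for r in landmark_of(n,'plate')[:3]: print(np.round(r['point']),jig(atz(c,r['point'],.012)))
im=cv2.resize(c['img'][160:310,190:390],None,fx=4,fy=4,interpolation=cv2.INTER_CUBIC)
cv2.imwrite('pics/d3.png',im[:,:,::-1])
```

```text
[-61.1 -96.6] 0.006348474428292429 [-0.05638908  0.37737818  0.47805071] 1.0044896381494615
[378. 231.] [-249.3 -289.5]
[435. 212.] [-312.6 -477.2]
[267. 218.] [   0.7 -100. ]
```

View pics/d3.png

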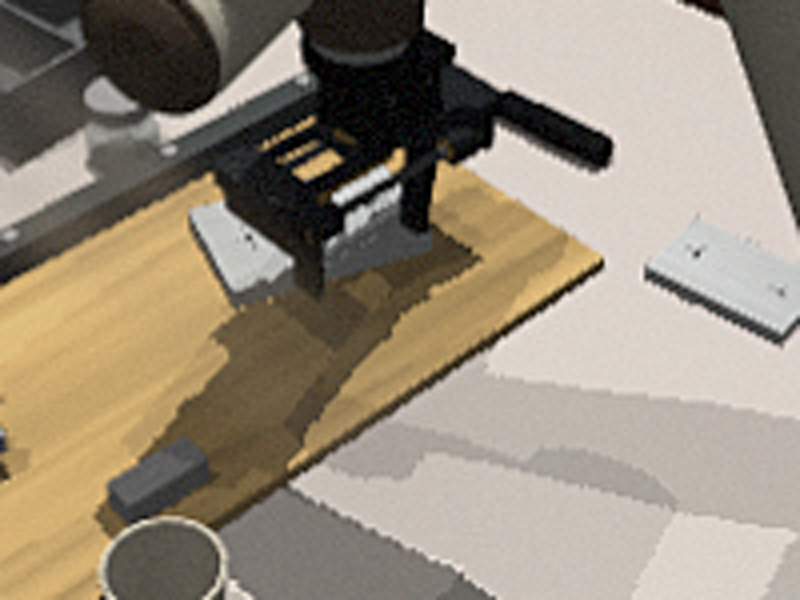

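Run:
```python
from h import *
c=cap('side');s=sense()
K=np.array([[c['fx'],0,c['cx']],[0,c['fy'],c['cy']],[0,0,1.]])
def pr(j,z):
    w=np.r_[O+R2@(np.array(j)/1000),z,1];p=(c['world_to_cam']@w)[:3];p=np.array([[p[0],-p[1],-p[2]]])
    u=cv2.projectPoints(p,np.zeros(3),np.zeros(3),K,np.array([c['k1'],0,0,0.]))[0].ravel()
    return np.round((u-[190,160])*4)
for z in (.006,.016,.022,.028,.034): print(z,'F+',pr((-61,-46),z),'F-',pr((-61,-147),z))
print('p1',pr((-75,-151),.012),pr((-75,-151),.028),'p2',pr((-29,-17),.012),pr((-29,-17),.028))
m=silhouettes('side','plate')
for r in m:
  print(r['score'],r['point'])
  if 200<r['point'][0]<310:
    k=max(cv2.findContours(r['mask'].astype(np.uint8),0,2)[0],key=cv2.contourArea)[:,0];print(((cv2.approxPolyDP(k,2,True)[:,0]-[190,160])*4).tolist())
```

```text
0.006 F+ [307. 318.] F- [415. 252.]
0.016 F+ [307. 308.] F- [415. 241.]
0.022 F+ [307. 301.] F- [415. 235.]
0.028 F+ [306. 295.] F- [415. 228.]
0.034 F+ [306. 288.] F- [415. 222.]
p1 [432. 252.] [433. 235.] p2 [244. 308.] [243. 291.]
0.91 [271.7, 219.2]
[[188, 216], [232, 300], [292, 284], [288, 256], [216, 204]]
0.85 [450.4, 216.0]
0.73 [376.2, 229.6]
```

Comparing with the projected fingertips, the open tips sit at z ≈ 26 mm, about 20 mm above the TCP. I'll back off, narrow the opening to 45 mm so the tips drop, set TCP z = 14 mm and push again.

Request:
{"name": "step_arm", "arguments": {
  "linear": [
    [23,0,0],
    [23,0,0],
    [0,0,-8],
    [0,0,0],
    [0,0,0],
    [0,0,0]
  ],
  "delta_rot": [
    [0,0,0],
    [0,0,0],
    [0,0,0],
    [0,0,0],
    [0,0,0],
    [0,0,0]
  ],
  "grip": [87,87,45,45,45,45]
}}

```text
time_s: 8.85
tcp_pos: [0.4738, -0.0457, 0.0142]
ee_rot: [[-0.992, 0.123, -0.0], [0.123, 0.992, 0.0], [0.0, 0.0, -1.0]]
wrist_force: [0.4, 0.3, -1.0]
gripper_width: 0.632
gripper_force: 0.0
```

Request:
{"name": "step_arm", "arguments": {
  "linear": [
    [-8,0,0],
    [-8,0,0],
    [-8,0,0],
    [-8,0,0],
    [-8,0,0],
    [-8,0,0],
    [-8,0,0]
  ],
  "delta_rot": [
    [0,0,0],
    [0,0,0],
    [0,0,0],
    [0,0,0],
    [0,0,0],
    [0,0,0],
    [0,0,0]
  ],
  "grip": [45,45,45,45,45,45,45]
}}

```text
time_s: 9.72
tcp_pos: [0.5295, -0.0526, 0.0143]
ee_rot: [[-0.992, 0.123, -0.0], [0.123, 0.992, -0.0], [0.0, -0.0, -1.0]]
wrist_force: [-0.3, 0.1, -0.0]
gripper_width: 0.52
gripper_force: 0.0
```

Run:
```python
from h import *
s=sense();print(jig(s['tcp_pos']),s['tcp_pos'][2],s['wrist_force'],s['gripper_width'])
c=cap('side')
im=cv2.resize(c['img'][160:310,190:390],None,fx=4,fy=4,interpolation=cv2.INTER_CUBIC)
cv2.imwrite('pics/d4.png',im[:,:,::-1])
for r in landmark_of('side','plate'): print(np.round(r['point']),jig(atz(c,r['point'],.012)))
```

```text
[-51.1 -96.6] 0.014330954411964567 [-0.28333243  0.09977734 -0.00685189] 0.5199740301738666
[269. 217.] [   1.9 -109.7]
[374. 233.] [-248.3 -273.4]
[434. 215.] [-319.5 -462. ]
```

View pics/d4.png

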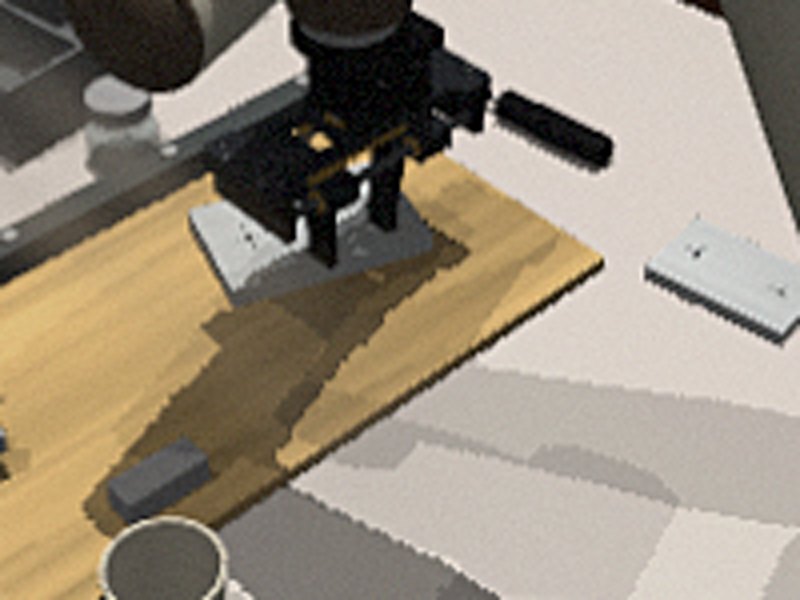

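```bash
cat >> h.py <<'E'
def pr(c,j,z):
    K=np.array([[c['fx'],0,c['cx']],[0,c['fy'],c['cy']],[0,0,1.]])
    w=np.r_[O+R2@(np.array(j)/1000),z,1];p=(c['world_to_cam']@w)[:3];p=np.array([[p[0],-p[1],-p[2]]])
    return cv2.projectPoints(p,np.zeros(3),np.zeros(3),K,np.array([c['k1'],0,0,0.]))[0].ravel()
E
python3 - <<'E'
from h import *
c=cap('side')
for z in (.014,.02,.026,.032,.038): print(z,[np.round((pr(c,(-51,y),z)-[190,160])*4) for y in (-67,-74,-119,-126)])
for x in (-41,-61): print(x,[np.round((pr(c,(x,y),.03)-[190,160])*4) for y in (-67,-126)])
E
```

```text
0.014 [array([320., 288.]), array([328., 284.]), array([376., 254.]), array([383., 250.])]
0.02 [array([320., 282.]), array([328., 277.]), array([376., 248.]), array([383., 243.])]
0.026 [array([320., 275.]), array([328., 271.]), array([376., 241.]), array([383., 237.])]
0.032 [array([320., 269.]), array([327., 264.]), array([376., 235.]), array([383., 230.])]
0.038 [array([320., 262.]), array([327., 257.]), array([376., 228.]), array([383., 224.])]
-41 [array([310., 264.]), array([373., 226.])]
-61 [array([330., 278.]), array([393., 239.])]
```

The tips are still above the plate: they show at crop (328,267), which works out at z ≈ 32–36 mm. I'll back off and probe down gently to the board to find their real height.

Request:
{"name": "step_arm", "arguments": {
  "linear": [
    [30,0,0],
    [25,0,0],
    [0,0,4],
    [0,0,4],
    [0,0,0]
  ],
  "delta_rot": [
    [0,0,0],
    [0,0,0],
    [0,0,0],
    [0,0,0],
    [0,0,0]
  ],
  "grip": [45,45,45,45,45]
}}

```text
time_s: 10.5
tcp_pos: [0.4751, -0.0458, 0.006]
ee_rot: [[-0.992, 0.123, -0.0], [0.123, 0.992, -0.0], [0.0, -0.0, -1.0]]
wrist_force: [0.2, -0.5, -0.1]
gripper_width: 0.522
gripper_force: 0.0
```

Request:
{"name": "step_arm", "arguments": {
  "linear": [
    [0,0,2],
    [0,0,2],
    [0,0,0]
  ],
  "delta_rot": [
    [0,0,0],
    [0,0,0],
    [0,0,0]
  ],
  "grip": [45,45,45]
}}

```text
time_s: 10.88
tcp_pos: [0.4744, -0.0459, 0.0021]
ee_rot: [[-0.992, 0.123, -0.0], [0.123, 0.992, -0.0], [0.0, -0.0, -1.0]]
wrist_force: [0.1, -0.3, -0.4]
gripper_width: 0.518
gripper_force: 0.0
```

Run:
```python
from h import *
s=sense();print(jig(s['tcp_pos']),s['tcp_pos'][2],s['wrist_force'],s['gripper_width'])
c=cap('side')
im=cv2.resize(c['img'][160:310,190:390],None,fx=4,fy=4,interpolation=cv2.INTER_CUBIC)
for z,col in ((.002,(255,0,0)),(.012,(0,255,0)),(.028,(0,0,255))):
  for y in (-63,-130):
    p=(pr(c,(jig(s['tcp_pos'])[0]-9.5,y),z)-[190,160])*4; cv2.circle(im,tuple(int(v) for v in p),3,col,-1)
cv2.imwrite('pics/d5.png',im[:,:,::-1])
```

```text
[-106.7  -96.6] 0.0021215004106436147 [ 0.14579459 -0.28067222 -0.3849308 ] 0.5175214529573797
```

View pics/d5.png

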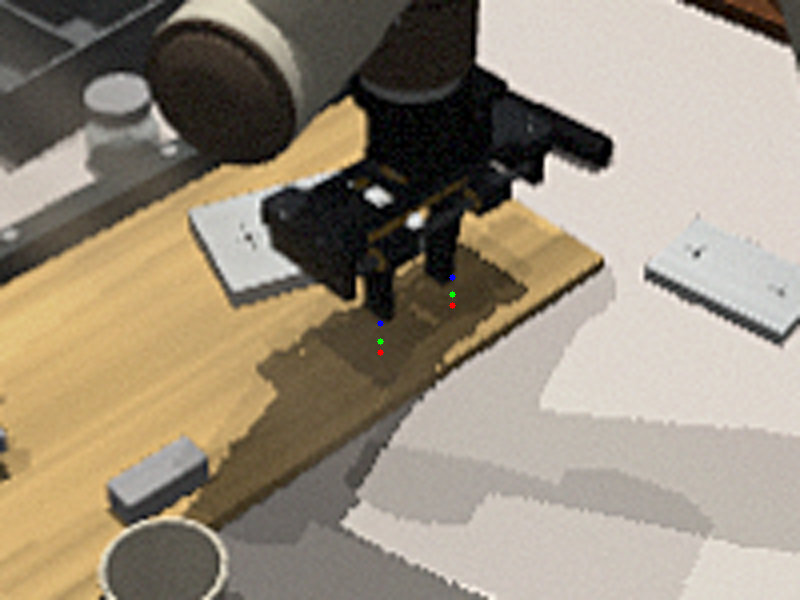

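At 45 mm opening the tips line up with the blue marks (z ≈ 28 mm) though TCP z is 2 mm. By definition the shut tips are at the TCP, so I'll raise, shut the fingers and probe the board by force.

Request:
{"name": "step_arm", "arguments": {
  "linear": [
    [0,0,-28],
    [0,0,0],
    [0,0,0],
    [0,0,0],
    [0,0,0],
    [0,0,6],
    [0,0,4],
    [0,0,0]
  ],
  "delta_rot": [
    [0,0,0],
    [0,0,0],
    [0,0,0],
    [0,0,0],
    [0,0,0],
    [0,0,0],
    [0,0,0],
    [0,0,0]
  ],
  "grip": [0,0,0,0,0,0,0,0]
}}

```text
time_s: 11.92
tcp_pos: [0.474, -0.0459, 0.0198]
ee_rot: [[-0.992, 0.123, -0.001], [0.123, 0.992, -0.0], [0.001, -0.0, -1.0]]
wrist_force: [0.3, 0.2, -0.9]
gripper_width: 0.008
gripper_force: 0.0
```

Run:
```python
from h import *
s=sense();print(jig(s['tcp_pos']),s['tcp_pos'][2],s['wrist_force'],s['gripper_width'])
c=cap('side')
a=c['img'][180:255,230:345]
im=cv2.resize(a,None,fx=6,fy=6,interpolation=cv2.INTER_CUBIC)
x=jig(s['tcp_pos'])[0]
for z,col in ((.012,(0,255,0)),(.02,(255,0,0)),(.028,(0,0,255)),(.04,(255,0,255))):
    p=(pr(c,(x-9.5,-96.6),z)-[230,180])*6; cv2.circle(im,tuple(int(v) for v in p),3,col,-1);print(z,p)
cv2.imwrite('pics/d6.png',im[:,:,::-1])
```

```text
[-107.1  -96.7] 0.01976787700235734 [ 0.33359041  0.15743621 -0.87483372] 0.007531159079682259
0.012 [386.45072773 356.98763151]
0.02 [386.61514707 343.96374957]
0.028 [386.78074233 330.82537136]
0.04 [387.03136251 310.90012789]
```

View pics/d6.png

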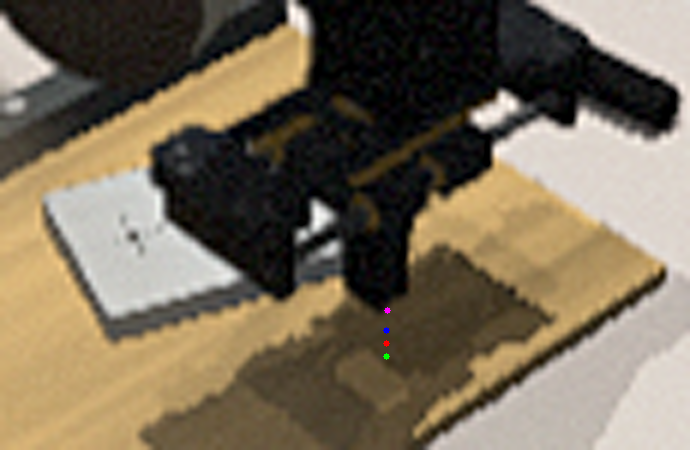

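Shut, the tip shows at (385,307), which is z ≈ 42 mm with TCP z at 20 mm. So the real tips are about 22–25 mm short of the stated TCP at every opening. I'll compensate, and probe the board by force with the 45 mm opening.

Request:
{"name": "step_arm", "arguments": {
  "linear": [
    [0,0,6],
    [0,0,6],
    [0,0,6],
    [0,0,4],
    [0,0,2],
    [0,0,0]
  ],
  "delta_rot": [
    [0,0,0],
    [0,0,0],
    [0,0,0],
    [0,0,0],
    [0,0,0],
    [0,0,0]
  ],
  "grip": [45,45,45,45,45,45]
}}

```text
time_s: 12.72
tcp_pos: [0.4744, -0.0458, -0.0038]
ee_rot: [[-0.992, 0.123, -0.0], [0.123, 0.992, -0.0], [0.0, -0.0, -1.0]]
wrist_force: [-0.7, 0.1, 0.1]
gripper_width: 0.505
gripper_force: 0.0
```

Request:
{"name": "step_arm", "arguments": {
  "linear": [
    [0,0,2],
    [0,0,0]
  ],
  "delta_rot": [
    [0,0,0],
    [0,0,0]
  ],
  "grip": [45,45]
}}

```text
time_s: 12.98
tcp_pos: [0.4744, -0.0458, -0.0057]
ee_rot: [[-0.992, 0.123, -0.0], [0.123, 0.992, 0.0], [0.0, 0.0, -1.0]]
wrist_force: [0.5, -0.5, 0.2]
gripper_width: 0.517
gripper_force: 0.0
```

Request:
{"name": "step_arm", "arguments": {
  "linear": [
    [0,0,2],
    [0,0,0]
  ],
  "delta_rot": [
    [0,0,0],
    [0,0,0]
  ],
  "grip": [45,45]
}}

```text
time_s: 13.22
tcp_pos: [0.4743, -0.0458, -0.0078]
ee_rot: [[-0.992, 0.123, -0.0], [0.123, 0.992, -0.0], [0.0, -0.0, -1.0]]
wrist_force: [0.2, -0.6, 0.3]
gripper_width: 0.516
gripper_force: 0.0
```

Request:
{"name": "step_arm", "arguments": {
  "linear": [
    [-8,0,0],
    [-8,0,0],
    [-8,0,0],
    [-8,0,0],
    [-8,0,0]
  ],
  "delta_rot": [
    [0,0,0],
    [0,0,0],
    [0,0,0],
    [0,0,0],
    [0,0,0]
  ],
  "grip": [45,45,45,45,45]
}}

```text
time_s: 13.85
tcp_pos: [0.5108, -0.0514, -0.0084]
ee_rot: [[-0.992, 0.125, -0.008], [0.125, 0.992, -0.001], [0.008, -0.002, -1.0]]
wrist_force: [-7.0, 0.9, 3.6]
gripper_width: 0.519
gripper_force: 2.8
```

Request:
{"name": "step_arm", "arguments": {
  "linear": [
    [-8,0,0],
    [-8,0,0],
    [-8,0,0]
  ],
  "delta_rot": [
    [0,0,0],
    [0,0,0],
    [0,0,0]
  ],
  "grip": [45,45,45]
}}

```text
time_s: 14.22
tcp_pos: [0.5342, -0.0547, -0.0086]
ee_rot: [[-0.992, 0.125, -0.009], [0.125, 0.992, -0.001], [0.008, -0.002, -1.0]]
wrist_force: [-5.6, -0.2, 3.1]
gripper_width: 0.516
gripper_force: 2.5
```

Run:
```python
from h import *
s=sense();print(jig(s['tcp_pos']),s['tcp_pos'][2],s['wrist_force'],s['gripper_width'])
for n in ('scene','side'):
  c=cap(n)
  for r in landmark_of(n,'plate'): print(n,r['score'],np.round(r['point']),jig(atz(c,r['point'],.012)))
```

```text
[-46.2 -98.1] -0.008632863933747896 [-5.57093165 -0.21029917  3.13442797] 0.5164895031102266
scene 0.92 [233. 166.] [-224.5 -282.2]
scene 0.91 [182. 140.] [-300.9 -502.5]
scene 0.74 [268. 234.] [ 14.1 -89.3]
side 0.9 [372. 232.] [-239.8 -274. ]
side 0.85 [263. 217.] [ 12.9 -96.1]
side 0.74 [436. 214.] [-323.  -470.3]
```

The plate now moves, with about 6 N on the tool, and it is nearly flush with the pusher. I'll continue towards the fence.

Request:
{"name": "step_arm", "arguments": {
  "linear": [
    [-7,0,0],
    [-7,0,0],
    [-7,0,0],
    [-7,0,0],
    [-7,0,0],
    [-4,0,0],
    [-2,0,0]
  ],
  "delta_rot": [
    [0,0,0],
    [0,0,0],
    [0,0,0],
    [0,0,0],
    [0,0,0],
    [0,0,0],
    [0,0,0]
  ],
  "grip": [45,45,45,45,45,45,45]
}}

```text
time_s: 15.3
tcp_pos: [0.5786, -0.0586, -0.0077]
ee_rot: [[-0.992, 0.123, -0.0], [0.123, 0.992, 0.0], [0.0, -0.0, -1.0]]
wrist_force: [-4.5, 0.7, -0.4]
gripper_width: 0.523
gripper_force: 2.1
```

Request:
{"name": "step_arm", "arguments": {
  "linear": [
    [-2,0,0],
    [-2,0,0],
    [0,0,0]
  ],
  "delta_rot": [
    [0,0,0],
    [0,0,0],
    [0,0,0]
  ],
  "grip": [45,45,45]
}}

```text
time_s: 15.68
tcp_pos: [0.58, -0.0589, -0.0077]
ee_rot: [[-0.992, 0.123, -0.005], [0.123, 0.992, 0.0], [0.005, -0.0, -1.0]]
wrist_force: [-8.4, 3.3, 3.7]
gripper_width: 0.517
gripper_force: 4.4
```

Request:
{"name": "step_arm", "arguments": {
  "linear": [
    [-2,0,0],
    [-2,0,0],
    [0,0,0]
  ],
  "delta_rot": [
    [0,0,0],
    [0,0,0],
    [0,0,0]
  ],
  "grip": [45,45,45]
}}

```text
time_s: 16.05
tcp_pos: [0.5799, -0.0589, -0.0077]
ee_rot: [[-0.992, 0.124, -0.013], [0.124, 0.992, 0.0], [0.013, -0.001, -1.0]]
wrist_force: [-16.2, 6.8, 11.7]
gripper_width: 0.519
gripper_force: 8.6
```

Run:
```python
from h import *
s=sense();print(jig(s['tcp_pos']),s['tcp_pos'][2],s['wrist_force'],s['gripper_width'])
for n in ('scene','side'):
  c=cap(n)
  for r in landmark_of(n,'plate'): print(n,round(r['score'],2),np.round(r['point']),jig(atz(c,r['point'],.012)))
```

```text
[ -0.3 -96.7] -0.0077477136574426175 [-16.15254273   6.84223856  11.71883117] 0.5194173721991597
scene 0.87 [183. 141.] [-296.2 -494.8]
scene 0.57 [268. 245.] [ 55.  -79.1]
scene 0.56 [234. 167.] [-221.8 -278. ]
side 0.82 [252. 211.] [ 56.4 -89.2]
side 0.74 [371. 234.] [-244.7 -264.8]
side 0.6 [436. 216.] [-325.2 -463.5]
```

The plate is seated against the fence (16 N with no further motion), with its centre at jig y ≈ -87. Next I'll shut the fingers, go round to the -y end and push along +y with the finger's back.

Request:
{"name": "step_arm", "arguments": {
  "linear": [
    [10,0,0],
    [25,0,0],
    [0,0,-45],
    [-5,-45,0],
    [-45,-53,0],
    [-46,0,0],
    [0,0,0],
    [0,0,20],
    [0,0,20],
    [0,0,5]
  ],
  "delta_rot": [
    [0,0,0],
    [0,0,0],
    [0,0,0],
    [0,0,0],
    [0,0,0],
    [0,0,0],
    [0,0,0],
    [0,0,0],
    [0,0,0],
    [0,0,0]
  ],
  "grip": [45,45,0,0,0,0,0,0,0,0]
}}

```text
time_s: 17.5
tcp_pos: [0.631, -0.1583, -0.0083]
ee_rot: [[-0.992, 0.122, 0.0], [0.122, 0.992, -0.0], [-0.0, -0.0, -1.0]]
wrist_force: [-0.2, 0.2, 0.3]
gripper_width: 0.007
gripper_force: 0.0
```

Run:
```python
from h import *
s=sense();print(jig(s['tcp_pos']),s['tcp_pos'][2],s['wrist_force'],s['gripper_width'])
for n in ('scene','side'):
  c=cap(n)
  for l,z in (('plate',.012),('stop',.012),('holddown_peg',.0785)):
   for r in landmark_of(n,l)[:3]:
    j=jig(atz(c,r['point'],z))
    if j[0]>-150: print(n,l,round(r['score'],2),np.round(r['point']),j)
```

```text
[  62.5 -189.1] -0.008329442888772416 [-0.16470658  0.22269845  0.34695388] 0.006802378427397026
scene plate 0.79 [268. 245.] [ 55.8 -79.3]
scene stop 0.81 [348. 265.] [ 63.3 178.5]
scene stop 0.25 [358. 231.] [-65.9 187.3]
scene holddown_peg 0.71 [357. 230.] [-23.2 181.8]
side plate 0.58 [252. 208.] [ 66.4 -97.5]
side stop 0.77 [176. 256.] [ 47.9 172.5]
side holddown_peg 0.8 [183. 258.] [-31.4 191.4]
```

Request:
{"name": "step_arm", "arguments": {
  "linear": [
    [0,7,0],
    [0,7,0],
    [0,9,0],
    [0,9,0],
    [0,9,0],
    [0,9,0],
    [0,9,0],
    [0,9,0],
    [0,9,0],
    [0,9,0]
  ],
  "delta_rot": [
    [0,0,0],
    [0,0,0],
    [0,0,0],
    [0,0,0],
    [0,0,0],
    [0,0,0],
    [0,0,0],
    [0,0,0],
    [0,0,0],
    [0,0,0]
  ],
  "grip": [0,0,0,0,0,0,0,0,0,0]
}}

```text
time_s: 19.15
tcp_pos: [0.6417, -0.0727, -0.0076]
ee_rot: [[-0.992, 0.123, -0.0], [0.123, 0.992, -0.0], [0.0, -0.0, -1.0]]
wrist_force: [-0.8, -4.9, 1.2]
gripper_width: 0.001
gripper_force: 2.4
```

Run:
```python
from h import *
s=sense();print(jig(s['tcp_pos']),s['tcp_pos'][2],s['wrist_force'],s['gripper_width'])
for n in ('scene','side'):
  c=cap(n)
  for r in silhouettes(n,'plate')[:3]:
    k=max(cv2.findContours(r['mask'].astype(np.uint8),0,2)[0],key=cv2.contourArea)[:,0]
    P=np.array([jig(atz(c,p,.028)) for p in k],np.float32)
    if P[:,0].mean()>-150: print(n,[np.round(v) for v in cv2.minAreaRect(P)])
  for r in landmark_of(n,'plate')[:3]:
    j=jig(atz(c,r['point'],.012))
    if j[0]>-150: print(n,np.round(r['point']),j)
```

```text
[  62.7 -102.8] -0.0076187529281076805 [-0.83962441 -4.90706652  1.22118179] 0.0005752566606271835
scene [array([ 56., -15.]), array([152.,  94.]), np.float64(89.0)]
scene [array([  23., -310.]), array([203.,  26.]), np.float64(5.0)]
scene [290. 249.] [52.8 -8.1]
side [array([ 51., -12.]), array([158., 112.]), np.float64(89.0)]
side [235. 219.] [ 62.3 -31.8]
```

The plate tracks squarely along the fence with its centre at y ≈ -13, so about 93 mm remain.

Request:
{"name": "step_arm", "arguments": {
  "linear": [
    [0,9,0],
    [0,10,0],
    [0,10,0],
    [0,10,0],
    [0,10,0],
    [0,10,0],
    [0,10,0],
    [0,8,0],
    [0,4,0],
    [0,0,0]
  ],
  "delta_rot": [
    [0,0,0],
    [0,0,0],
    [0,0,0],
    [0,0,0],
    [0,0,0],
    [0,0,0],
    [0,0,0],
    [0,0,0],
    [0,0,0],
    [0,0,0]
  ],
  "grip": [0,0,0,0,0,0,0,0,0,0]
}}

```text
time_s: 20.7
tcp_pos: [0.6519, 0.0081, -0.0077]
ee_rot: [[-0.992, 0.123, 0.001], [0.123, 0.992, 0.001], [-0.001, 0.001, -1.0]]
wrist_force: [-0.7, -1.2, -0.1]
gripper_width: 0.006
gripper_force: 0.1
```

Request:
{"name": "step_arm", "arguments": {
  "linear": [
    [0,2,0],
    [0,2,0],
    [0,2,0],
    [0,0,0]
  ],
  "delta_rot": [
    [0,0,0],
    [0,0,0],
    [0,0,0],
    [0,0,0]
  ],
  "grip": [0,0,0,0]
}}

```text
time_s: 21.2
tcp_pos: [0.6524, 0.0131, -0.0077]
ee_rot: [[-0.992, 0.123, -0.0], [0.123, 0.992, 0.0], [0.0, 0.0, -1.0]]
wrist_force: [-1.5, -3.2, -0.7]
gripper_width: 0.005
gripper_force: 1.8
```

Request:
{"name": "step_arm", "arguments": {
  "linear": [
    [0,2,0],
    [0,2,0],
    [0,2,0],
    [0,0,0]
  ],
  "delta_rot": [
    [0,0,0],
    [0,0,0],
    [0,0,0],
    [0,0,0]
  ],
  "grip": [0,0,0,0]
}}

```text
time_s: 21.7
tcp_pos: [0.6532, 0.0195, -0.0077]
ee_rot: [[-0.992, 0.123, 0.0], [0.123, 0.992, 0.0], [-0.0, 0.0, -1.0]]
wrist_force: [-0.6, -3.0, -0.5]
gripper_width: 0.002
gripper_force: 1.4
```

Request:
{"name": "step_arm", "arguments": {
  "linear": [
    [0,2,0],
    [0,2,0],
    [0,0,0]
  ],
  "delta_rot": [
    [0,0,0],
    [0,0,0],
    [0,0,0]
  ],
  "grip": [0,0,0]
}}

```text
time_s: 22.08
tcp_pos: [0.6537, 0.0234, -0.0077]
ee_rot: [[-0.992, 0.123, 0.0], [0.123, 0.992, 0.0], [-0.0, 0.0, -1.0]]
wrist_force: [-1.1, -2.4, -1.5]
gripper_width: 0.007
gripper_force: 1.5
```

Request:
{"name": "step_arm", "arguments": {
  "linear": [
    [0,2,0],
    [0,2,0],
    [0,0,0]
  ],
  "delta_rot": [
    [0,0,0],
    [0,0,0],
    [0,0,0]
  ],
  "grip": [0,0,0]
}}

```text
time_s: 22.45
tcp_pos: [0.6535, 0.0251, -0.0077]
ee_rot: [[-0.992, 0.123, -0.002], [0.123, 0.992, -0.002], [0.002, -0.003, -1.0]]
wrist_force: [-0.8, -9.2, 0.1]
gripper_width: 0.006
gripper_force: 4.6
```

Request:
{"name": "step_arm", "arguments": {
  "linear": [
    [0,2,0],
    [0,2,0],
    [0,0,0]
  ],
  "delta_rot": [
    [0,0,0],
    [0,0,0],
    [0,0,0]
  ],
  "grip": [0,0,0]
}}

```text
time_s: 22.82
tcp_pos: [0.6533, 0.0252, -0.0076]
ee_rot: [[-0.992, 0.124, -0.005], [0.124, 0.992, -0.007], [0.004, -0.007, -1.0]]
wrist_force: [1.7, -19.1, 0.5]
gripper_width: -0.0
gripper_force: 10.2
```

The plate is stopped firmly at the end stop (19 N with no motion). I'll re-seat it lightly against the fence with the two-finger push, staying clear of the peg.

Request:
{"name": "step_arm", "arguments": {
  "linear": [
    [0,-8,0],
    [0,-12,0],
    [0,0,-45],
    [47,25,0],
    [48,25,0],
    [0,28,0],
    [0,0,0],
    [0,0,25],
    [0,0,20],
    [0,0,0]
  ],
  "delta_rot": [
    [0,0,0],
    [0,0,0],
    [0,0,0],
    [0,0,0],
    [0,0,0],
    [0,0,0],
    [0,0,0],
    [0,0,0],
    [0,0,0],
    [0,0,0]
  ],
  "grip": [0,0,0,45,45,45,45,45,45,45]
}}

```text
time_s: 24.08
tcp_pos: [0.5666, 0.0995, -0.0091]
ee_rot: [[-0.992, 0.124, -0.003], [0.124, 0.992, -0.001], [0.003, -0.001, -1.0]]
wrist_force: [-0.0, 0.6, -0.1]
gripper_width: 0.512
gripper_force: 0.0
```

Run:
```python
from h import *
s=sense();print(jig(s['tcp_pos']),s['tcp_pos'][2],s['wrist_force'],s['gripper_width'])
for n in ('scene','side'):
  c=cap(n)
  for l,z in (('plate',.012),('stop',.012),('holddown_peg',.0785),('block',.012),('cup',0)):
   for r in landmark_of(n,l)[:3]:
    j=jig(atz(c,r['point'],z))
    if j[0]>-150: print(n,l,round(r['score'],2),np.round(r['point']),j)
```

```text
[-32.8  59. ] -0.009052251952327173 [-0.01233657  0.59979882 -0.09371835] 0.5124122949991664
scene plate 0.83 [320. 258.] [61.5 88.8]
scene stop 0.61 [346. 264.] [ 60.8 171.3]
scene stop 0.22 [262. 281.] [179.  -63.5]
scene holddown_peg 0.61 [358. 230.] [-25.4 185.8]
scene block 0.57 [344. 213.] [-125.9  134.3]
side plate 0.79 [204. 235.] [66.2 71.2]
side stop 0.77 [174. 254.] [ 58.1 173.2]
side holddown_peg 0.87 [186. 258.] [-35.3 185.7]
side block 0.61 [229. 285.] [-124.2  131.2]
```

Now push from -33 to contact, which I expect at about jig x = 0.

Request:
{"name": "step_arm", "arguments": {
  "linear": [
    [-8,0,0],
    [-8,0,0],
    [-8,0,0],
    [-5,0,0],
    [-2,0,0],
    [0,0,0]
  ],
  "delta_rot": [
    [0,0,0],
    [0,0,0],
    [0,0,0],
    [0,0,0],
    [0,0,0],
    [0,0,0]
  ],
  "grip": [45,45,45,45,45,45]
}}

```text
time_s: 25.42
tcp_pos: [0.5982, 0.0963, -0.0078]
ee_rot: [[-0.992, 0.123, -0.0], [0.123, 0.992, -0.0], [0.0, -0.0, -1.0]]
wrist_force: [0.0, 0.4, 0.3]
gripper_width: 0.519
gripper_force: 0.0
```

Request:
{"name": "step_arm", "arguments": {
  "linear": [
    [-2,0,0],
    [-2,0,0],
    [0,0,0]
  ],
  "delta_rot": [
    [0,0,0],
    [0,0,0],
    [0,0,0]
  ],
  "grip": [45,45,45]
}}

```text
time_s: 25.8
tcp_pos: [0.599, 0.0958, -0.0078]
ee_rot: [[-0.992, 0.123, -0.006], [0.123, 0.992, -0.001], [0.006, -0.002, -1.0]]
wrist_force: [-6.3, 2.7, 4.8]
gripper_width: 0.519
gripper_force: 3.8
```

Request:
{"name": "step_arm", "arguments": {
  "linear": [
    [-2,0,0],
    [-2,0,0],
    [0,0,0]
  ],
  "delta_rot": [
    [0,0,0],
    [0,0,0],
    [0,0,0]
  ],
  "grip": [45,45,45]
}}

```text
time_s: 26.18
tcp_pos: [0.5989, 0.0956, -0.0079]
ee_rot: [[-0.992, 0.123, -0.014], [0.123, 0.992, -0.002], [0.014, -0.004, -1.0]]
wrist_force: [-17.3, 7.1, 11.7]
gripper_width: 0.518
gripper_force: 8.7
```

It stops at the same place (jig x = -0.3) at 17 N, so the plate is flush with the fence and on the stop. The peg is near jig (-30,186) and must swing counter-clockwise via -y then +x. I'll rise, shut the fingers and come down on its +y (trailing) side.

Request:
{"name": "step_arm", "arguments": {
  "linear": [
    [12,0,0],
    [18,0,0],
    [0,0,-50],
    [0,0,-50],
    [6,54,0],
    [0,54,0],
    [0,55,0],
    [0,0,0]
  ],
  "delta_rot": [
    [0,0,0],
    [0,0,0],
    [0,0,0],
    [0,0,0],
    [0,0,0],
    [0,0,0],
    [0,0,0],
    [0,0,0]
  ],
  "grip": [45,45,45,0,0,0,0,0]
}}

```text
time_s: 27.18
tcp_pos: [0.591, 0.2652, 0.0921]
ee_rot: [[-0.993, 0.119, 0.002], [0.119, 0.993, 0.001], [-0.002, 0.001, -1.0]]
wrist_force: [0.4, -0.6, 0.2]
gripper_width: 0.051
gripper_force: 0.0
```

Run:
```python
from h import *
s=sense();t=jig(s['tcp_pos']);print(t,s['tcp_pos'][2],s['gripper_width'])
c=cap('side');a=c['img'][185:335,110:310]
im=cv2.resize(a,None,fx=4,fy=4,interpolation=cv2.INTER_CUBIC)
def dot(x,y,z,col):
    p=(pr(c,(x,y),z)-[110,185])*4; cv2.circle(im,tuple(int(v) for v in p),3,col,-1)
dot(*t,s['tcp_pos'][2]+.024,(255,0,0)); dot(*t,.058,(255,255,0)); dot(60,180.7,.0485,(0,255,0)); dot(-28,186,.0785,(255,0,255))
for p in ((10,10.7),(10,160.7),(105,160.7),(105,10.7)): dot(*p,.028,(0,255,255))
cv2.imwrite('pics/d7.png',im[:,:,::-1])
for n in ('side','scene'):
  c=cap(n)
  for r in landmark_of(n,'holddown_peg')[:2]: print(n,round(r['score'],2),np.round(r['point']),jig(atz(c,r['point'],.0785)))
```

```text
[-28.8 226.4] 0.0920606566096279 0.05105815588968754
side 0.87 [183. 255.] [-24.3 185.3]
scene 0.48 [360. 233.] [-17.9 194.3]
```

View pics/d7.png

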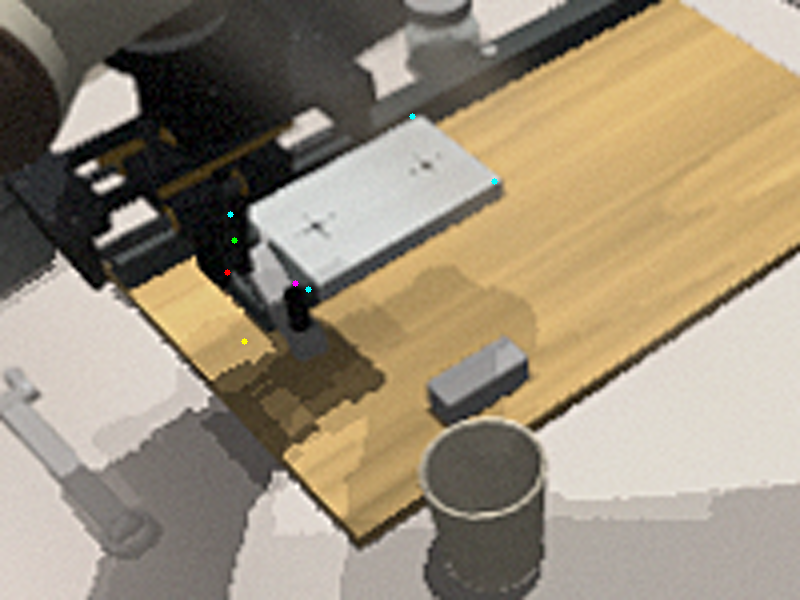

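The picture shows the plate's -y corner and fence-side corner on the predicted dots, (412,116) and (497,181). The peg top at (296,287) is where I estimated, and the landing spot (244,341) is clear of it. I'll go down and push towards -y.

Request:
{"name": "step_arm", "arguments": {
  "linear": [
    [0,0,30],
    [0,0,28],
    [0,0,0],
    [0,-6,0],
    [0,-6,0],
    [0,-6,0],
    [0,-6,0]
  ],
  "delta_rot": [
    [0,0,0],
    [0,0,0],
    [0,0,0],
    [0,0,0],
    [0,0,0],
    [0,0,0],
    [0,0,0]
  ],
  "grip": [0,0,0,0,0,0,0]
}}

```text
time_s: 28.3
tcp_pos: [0.5878, 0.2377, 0.0351]
ee_rot: [[-0.992, 0.123, 0.001], [0.123, 0.992, 0.001], [-0.001, 0.001, -1.0]]
wrist_force: [-0.5, 0.6, -0.1]
gripper_width: 0.008
gripper_force: 0.5
```

Request:
{"name": "step_arm", "arguments": {
  "linear": [
    [0,-7,0],
    [-1,-7,0],
    [-2,-7,0],
    [-2,-7,0],
    [-3,-7,0],
    [-3,-7,0],
    [-4,-7,0]
  ],
  "delta_rot": [
    [0,0,0],
    [0,0,0],
    [0,0,0],
    [0,0,0],
    [0,0,0],
    [0,0,0],
    [0,0,0]
  ],
  "grip": [0,0,0,0,0,0,0]
}}

```text
time_s: 29.18
tcp_pos: [0.5966, 0.1868, 0.0343]
ee_rot: [[-0.992, 0.123, -0.0], [0.123, 0.992, -0.0], [0.0, -0.0, -1.0]]
wrist_force: [0.3, 0.5, 0.3]
gripper_width: 0.011
gripper_force: 0.4
```

Run:
```python
from h import *
s=sense();t=jig(s['tcp_pos']);print(t,s['tcp_pos'][2],s['wrist_force'])
for n in ('side','scene'):
  c=cap(n)
  for r in landmark_of(n,'holddown_peg')[:2]: print(n,round(r['score'],2),np.round(r['point']),jig(atz(c,r['point'],.0785)))
```

```text
[-13.7 149.2] 0.03430641899146557 [0.30528558 0.48872912 0.28735525]
side 0.71 [203. 244.] [-25.8 129.9]
scene 0.48 [340. 227.] [-23.6 131.4]
```

The peg has moved to about (-24,131), roughly 210°, and it sits towards the finger's -x side. I'll re-centre the finger and keep pushing along the arc.

Request:
{"name": "step_arm", "arguments": {
  "linear": [
    [10,0,0],
    [-3,-5,0],
    [-4,-5,0],
    [-5,-5,0],
    [-5,-5,0],
    [-5,-4,0],
    [0,0,0]
  ],
  "delta_rot": [
    [0,0,0],
    [0,0,0],
    [0,0,0],
    [0,0,0],
    [0,0,0],
    [0,0,0],
    [0,0,0]
  ],
  "grip": [0,0,0,0,0,0,0]
}}

```text
time_s: 30.25
tcp_pos: [0.6059, 0.1614, 0.0343]
ee_rot: [[-0.992, 0.124, 0.0], [0.124, 0.992, -0.0], [-0.0, -0.0, -1.0]]
wrist_force: [0.0, 0.2, -0.0]
gripper_width: 0.005
gripper_force: 0.0
```

Run:
```python
from h import *
s=sense();t=jig(s['tcp_pos']);print(t,s['tcp_pos'][2],s['wrist_force'])
for n in ('side','scene'):
  c=cap(n)
  for r in landmark_of(n,'holddown_peg')[:2]: print(n,round(r['score'],2),np.round(r['point']),jig(atz(c,r['point'],.0785)))
```

```text
[ -1.4 125.1] 0.034269968531031265 [ 0.02365067  0.22057323 -0.04966376]
side 0.65 [206. 236.] [ -5.1 105.2]
scene 0.59 [330. 231.] [ -0.2 103.3]
scene 0.51 [404. 267.] [ 67.6 333.7]
```

The peg is at about (-2,104), roughly 231°. Next I'll step round to its -x side and push +x.

Request:
{"name": "step_arm", "arguments": {
  "linear": [
    [30,0,0],
    [0,-27,0],
    [0,0,0],
    [-10,0,0],
    [-8,-1,0],
    [-8,-1,0],
    [-8,-2,0],
    [-8,-2,0],
    [-8,-1,0],
    [-8,0,0]
  ],
  "delta_rot": [
    [0,0,0],
    [0,0,0],
    [0,0,0],
    [0,0,0],
    [0,0,0],
    [0,0,0],
    [0,0,0],
    [0,0,0],
    [0,0,0],
    [0,0,0]
  ],
  "grip": [0,0,0,0,0,0,0,0,0,0]
}}

```text
time_s: 31.7
tcp_pos: [0.6286, 0.1235, 0.034]
ee_rot: [[-0.992, 0.124, -0.002], [0.124, 0.992, -0.002], [0.002, -0.002, -1.0]]
wrist_force: [-1.6, -1.6, 0.6]
gripper_width: 0.006
gripper_force: 1.1
```

Request:
{"name": "step_arm", "arguments": {
  "linear": [
    [-4,0,0],
    [-4,0,0],
    [-2,0,0],
    [0,0,0]
  ],
  "delta_rot": [
    [0,0,0],
    [0,0,0],
    [0,0,0],
    [0,0,0]
  ],
  "grip": [0,0,0,0]
}}

```text
time_s: 32.2
tcp_pos: [0.6397, 0.1242, 0.0346]
ee_rot: [[-0.992, 0.122, 0.002], [0.122, 0.992, 0.001], [-0.002, 0.001, -1.0]]
wrist_force: [-0.5, -0.1, -0.8]
gripper_width: 0.001
gripper_force: 0.0
```

Run:
```python
from h import *
s=sense();t=jig(s['tcp_pos']);print(t,s['tcp_pos'][2],s['wrist_force'])
for n in ('side','scene'):
  c=cap(n)
  for r in landmark_of(n,'holddown_peg')[:2]: print(n,round(r['score'],2),np.round(r['point']),jig(atz(c,r['point'],.0785)))
```

```text
[36.7 92.3] 0.03464807327901698 [-0.47920218 -0.06917503 -0.75507235]
side 0.55 [199. 221.] [52.5 86.8]
scene 0.78 [321. 244.] [50.5 86.6]
```

Request:
{"name": "step_arm", "arguments": {
  "linear": [
    [-2,0,0],
    [-2,0,0],
    [0,0,0]
  ],
  "delta_rot": [
    [0,0,0],
    [0,0,0],
    [0,0,0]
  ],
  "grip": [0,0,0]
}}

```text
time_s: 32.78
tcp_pos: [0.641, 0.1232, 0.0343]
ee_rot: [[-0.992, 0.123, -0.004], [0.123, 0.992, -0.0], [0.004, -0.001, -1.0]]
wrist_force: [-5.6, 2.3, 4.1]
gripper_width: 0.002
gripper_force: 2.8
```

Request:
{"name": "step_arm", "arguments": {
  "linear": [
    [-2,0,0],
    [-2,0,0],
    [0,0,0]
  ],
  "delta_rot": [
    [0,0,0],
    [0,0,0],
    [0,0,0]
  ],
  "grip": [0,0,0]
}}

```text
time_s: 33.15
tcp_pos: [0.6412, 0.123, 0.0342]
ee_rot: [[-0.992, 0.124, -0.011], [0.124, 0.992, -0.001], [0.011, -0.003, -1.0]]
wrist_force: [-14.4, 5.9, 9.8]
gripper_width: 0.007
gripper_force: 7.3
```

Request:
{"name": "step_arm", "arguments": {
  "linear": [
    [-2,0,0],
    [-2,0,0],
    [0,0,0]
  ],
  "delta_rot": [
    [0,0,0],
    [0,0,0],
    [0,0,0]
  ],
  "grip": [0,0,0]
}}

```text
time_s: 33.52
tcp_pos: [0.6414, 0.1228, 0.0341]
ee_rot: [[-0.992, 0.124, -0.019], [0.124, 0.992, -0.002], [0.018, -0.004, -1.0]]
wrist_force: [-22.4, 8.6, 14.3]
gripper_width: 0.005
gripper_force: 11.7
```

The hold-down is at its hard end (22 N with no motion). I'll back off the way I came, rise, and check with the networks.

Request:
{"name": "step_arm", "arguments": {
  "linear": [
    [10,0,0],
    [25,0,0],
    [0,0,-50],
    [0,0,-55],
    [30,-40,-30],
    [30,-40,-30],
    [0,0,0]
  ],
  "delta_rot": [
    [0,0,0],
    [0,0,0],
    [0,0,0],
    [0,0,0],
    [0,0,0],
    [0,0,0],
    [0,0,0]
  ],
  "grip": [0,0,0,0,0,0,0]
}}

```text
time_s: 34.4
tcp_pos: [0.5469, 0.0529, 0.2032]
ee_rot: [[-0.992, 0.125, 0.007], [0.125, 0.992, 0.002], [-0.007, 0.003, -1.0]]
wrist_force: [-1.2, 0.5, -0.4]
gripper_width: 0.007
gripper_force: 0.0
```

Run:
```python
from h import *
s=sense();t=jig(s['tcp_pos']);print(t,s['tcp_pos'][2],s['wrist_force'])
for n in ('side','scene'):
  c=cap(n)
  for l,z in (('plate',.012),('stop',.012),('holddown_peg',.0785),('block',.012),('cup',0),('jar',0),('tape',0)):
   for r in landmark_of(n,l)[:3]:
    j=jig(atz(c,r['point'],z))
    if j[0]>-150 or l=='cup': print(n,l,round(r['score'],2),np.round(r['point']),j)
  for r in silhouettes(n,'plate')[:3]:
    k=max(cv2.findContours(r['mask'].astype(np.uint8),0,2)[0],key=cv2.contourArea)[:,0]
    P=np.array([jig(atz(c,p,.028)) for p in k],np.float32)
    if P[:,0].mean()>-150: print(n,[np.round(v,1) for v in cv2.minAreaRect(P)])
```

```text
[-46.7  10.3] 0.20316975318933966 [-1.15444878  0.5457613  -0.36146407]
side plate 0.67 [203. 236.] [64.4 76.5]
side stop 0.68 [171. 255.] [ 61.8 181. ]
side stop 0.33 [240. 238.] [-12.   7.]
side holddown_peg 0.87 [199. 223.] [48.9 90.5]
side block 0.84 [228. 283.] [-118.1  128.4]
side cup 0.8 [231. 321.] [-205.1  187.6]
side jar 0.93 [222. 201.] [168.6 -64.1]
side [array([50.9, 81.5]), array([103.3, 153.3]), np.float64(1.7)]
side [array([ 73.3, 118.7]), array([ 57.3, 135.5]), np.float64(9.9)]
scene plate 0.68 [324. 258.] [ 56.4 100.1]
scene stop 0.64 [346. 264.] [ 61.1 171.6]
scene holddown_peg 0.89 [321. 246.] [58.6 86.7]
scene holddown_peg 0.67 [264. 284.] [219.5 -46.8]
scene block 0.49 [340. 211.] [-130.3  119.2]
scene cup 0.66 [364. 197.] [-212.8  186.9]
scene jar 0.9 [264. 284.] [184.4 -58.3]
scene tape 0.77 [315. 300.] [194.9 101.7]
scene tape 0.4 [321. 258.] [51.2 92.4]
scene [array([57.7, 81.3]), array([149.6,  94.8]), np.float64(88.6)]
```

```bash
python3 -c "from station import *; print(finish_job())"
```

```text
the job is handed in; nothing more can be done
None
```

The plate is seated against the fence and end stop, the hold-down is pushed to its hard end across it, and the job is handed in at about 35 s; a last camera check showed the plate at its home position and the cup, block, jar and tape where they were, but I didn't re-check the screwdriver and wrench.

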